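# Load the sample set into the filler's pucks

### The arm

A 6-joint arm with a two-finger parallel gripper is mounted at the origin on the work surface. World frame = base frame: x ahead of the robot, y to its left, z up, the work surface at z = 0. Lengths are in m, angles in rad, forces in N, time in s.
With the tool pointing down it reaches from about 0.35 to 0.85 m from the base axis. Payload 8.1 kg.
Tool frame: the origin (TCP) lies between the finger pads; the fingertips stand 11 mm ahead of it and the grasp point (between the pads) lies 8 mm behind it; y points along the fingers, x is the direction in which the jaws open and shut, and the axes are right-handed (so a half turn about y gives the same grasp; the last joint's range is limited). The gripper opens to 93 mm and grips with 3 to 60 N. Pads are 15 mm wide; open, the fingers measure 128 mm over their backs; the gripper's body (75 mm by 188 mm) begins 65 mm behind the grasp point.
Start: joints at [1.025, 0.13, 1.488, -0, 1.523, -0.085], TCP at [0.267, 0.537, 0.23] pointing down, gripper open.
Joint ranges: [-2.96, 2.96], [-0.89, 2.26], [0.02, 2.5], [-1.34, 4.48], [0, 2.73], [-2.66, 2.66]. Speed limits (rad/s): [2.39, 2.39, 2.79, 3.14, 3.14, 3.14].

### API

Orientations are given as a rotation vector (axis times angle).
In Python, from plant import readout, optics, robot gives the robot as it stands.
- The arm moves only by the shell command python3 -m creep 'ROWS' [FORCE]. ROWS is JSON, a list that holds one entry, the list of rows, each a list of 7 numbers: the closure, from 0 (fully open) to 1 (shut), then the shift along the tool's x, y, z in cm, then the turn, a rotation vector about the tool's x, y, z in degrees. In form: [[[grip, x, y, z, wx, wy, wz], ...]]. A call has exactly 8 rows; each row shifts and turns the pose as measured when the row begins, along the tool's axes as they then stand; what a row does not reach is not made up. A row lasts 1/10 s, in which the tool goes at most 50 mm and 8.59 degrees, less where a joint would pass 70% of its speed; a pose out of reach is approached as far as the arm can. A call is refused whole if a number of a shift passes 5 or a number of a turn 8.59, either way. A call with a gripper value outside its range is refused whole. The fingers move at their own pace and stop on an object; FORCE is the grip in N (left out, the last holds). Time passes only in rows, so rows that do not move let the fingers close, or fill a call up. It gives the time, the measured TCP pose, the force and the opening at its end, in the units of the state.
- readout.read_state(): the state, without advancing time (a new reading comes with each control period).
- optics.read_camera(name): name is "scene" or "top" or "wrist"; returns a dict with "frame" (480x640x3 uint8, red, green, blue), "depth" (480x640 float32, m along the optical axis (not along the pixel's ray), 0 where there is no reading), "intrinsics" (3x3 intrinsics, pixels), "dist_coeffs" ([k1, k2, p1, p2, k3] as OpenCV has them; the pictures are not rectified), "R" (3x3) and "t" (3): a world point X has camera coordinates R X + t. Camera axes: x right, y down, z forward; pixel columns grow to the right and rows downward; lengths in m; the calibration is good to about 2 mm. A picture is of the moment at which its call begins.
- robot.close_job(): hands the job in, once; it reports no verdict.
The state is a dict: "t": time; "q": joint angles; "dq": joint speeds; "joint_torque": joint torques, N m; "tool_pos": TCP position; "orientation": TCP orientation; "force": force on the tool from outside, world axes, zero at the start; "wrist_torque": the same for the moment, N m; "opening": finger opening in m.
Only numpy, scipy, OpenCV 4.12 (cv2) and the standard library are available. Lean on these libraries where they do the work, as an engineer would, in place of code of your own. Each camera call takes 0.05 s, during which the arm holds its last target. There are 200 camera calls.

### The job

Take the four empty bottles out of the drain rack and stand each one upright, right down in the puck on the track whose pocket is cut to its shape and size. The filler at the left end of the track takes the pucks in turn, so load the puck nearest the filler first and work back along the row. Set the bottles down, do not drop them, and leave the steel beaker standing in its place in the rack.

Things in the scene. Friction and masses are not known exactly. Their poses are not given: they have to be found in the camera images.
- bottle_large: The large round bottle: 60 mm in diameter, 140 mm tall, white plastic, standing open neck up in a rack cell, underside 4 mm above the bench. Origin: centre of its underside, z up the bottle. The top 32 mm is the neck, a plain cylinder 26 mm in diameter, alike on all four; the shoulder spreads below it. Weighs 20 to 60 g.
- bottle_small: The small round bottle: 42 mm in diameter, 100 mm tall, white plastic, standing open neck up in a rack cell, underside 4 mm above the bench. Origin: centre of its underside, z up the bottle. The top 32 mm is the neck, a plain cylinder 26 mm in diameter, alike on all four; the shoulder spreads below it. Weighs 20 to 60 g.
- bottle_square: The square bottle: 52 x 52 mm, 118 mm tall, white plastic, standing open neck up in a rack cell, underside 4 mm above the bench. Origin: centre of its underside, z up the bottle. The top 32 mm is the neck, a plain cylinder 26 mm in diameter, alike on all four; the shoulder spreads below it. Weighs 20 to 60 g.
- bottle_flat: The flat oblong bottle: 38 mm (its x) by 72 mm (its y), 130 mm tall, white plastic, standing open neck up in a rack cell, underside 4 mm above the bench. Origin: centre of its underside, z up the bottle. The top 32 mm is the neck, a plain cylinder 26 mm in diameter, alike on all four; the shoulder spreads below it. Weighs 20 to 60 g.
- puck_large: Grey carrier block, 96 x 96 mm and 32 mm high like the other three, fixed on the track 30 mm above the bench, four in a row at 100 mm pitch; y points along the track to the filler (left, +y). Origin: centre of its underside. Its top has an open pocket 24 mm deep, floor 8 mm above the origin, dark: round, 70 mm in diameter, for the large round bottle (5 mm play all round).
- puck_small: Grey carrier block, 96 x 96 mm and 32 mm high like the other three, fixed on the track 30 mm above the bench, four in a row at 100 mm pitch; y points along the track to the filler (left, +y). Origin: centre of its underside. Its top has an open pocket 24 mm deep, floor 8 mm above the origin, dark: round, 52 mm in diameter, for the small round bottle (5 mm play all round).
- puck_square: Grey carrier block, 96 x 96 mm and 32 mm high like the other three, fixed on the track 30 mm above the bench, four in a row at 100 mm pitch; y points along the track to the filler (left, +y). Origin: centre of its underside. Its top has an open pocket 24 mm deep, floor 8 mm above the origin, dark: square, 62 x 62 mm, for the square bottle (5 mm play each side).
- puck_flat: Grey carrier block, 96 x 96 mm and 32 mm high like the other three, fixed on the track 30 mm above the bench, four in a row at 100 mm pitch; y points along the track to the filler (left, +y). Origin: centre of its underside. Its top has an open pocket 24 mm deep, floor 8 mm above the origin, dark: oblong, 48 mm (its x, across the track) by 82 mm (its y, along the track), for the flat bottle (5 mm play each side).
- rack: Steel drain rack between robot and track: fixed tray 108 mm (x) by 444 mm (y), 26 mm high, five cells in a row along y at 88 mm pitch, each 84 mm long; 4 mm floor, walls and dividers. Four cells hold the bottles, one the beaker, near mid-cell and turned roughly with the rack (the flat one lengthways along the row). Origin: centre of its underside.
- beaker: Plain steel beaker, 58 mm in diameter at the rim, 75 mm high, standing in one cell of the rack; it stays there. Origin: centre of its underside.
There are look-alikes about, which are no part of the job. Leave any green look-alike of the beaker alone. What is shaped like the bottle_flat but red is not meant.

How it is judged:
At the end, for the whole second after the job is handed in: Each bottle stands at rest in its own puck: centre within 10 mm of the puck's, underside on the pocket floor (4 to 13 mm above the puck's underside, so fully down), upright within 0.1 rad; the beaker stands upright within 40 mm of where it was (horizontal distance between bottle_large and puck_large below 0.01 m and z of bottle_large in the frame of puck_large between 0.004 and 0.013 m and angle between each of bottle_large, bottle_small, bottle_square, bottle_flat's own z axis and vertical below 0.1 rad and linear speed of each of bottle_large, bottle_small, bottle_square, bottle_flat below 0.02 m/s and horizontal distance between bottle_small and puck_small below 0.01 m and z of bottle_small in the frame of puck_small between 0.004 and 0.013 m and horizontal distance between bottle_square and puck_square below 0.01 m and z of bottle_square in the frame of puck_square between 0.004 and 0.013 m and horizontal distance between bottle_flat and puck_flat below 0.01 m and z of bottle_flat in the frame of puck_flat between 0.004 and 0.013 m and distance of beaker from where it was at the start of the episode below 0.04 m and angle between beaker's own z axis and vertical below 0.2 rad); the robot touches nothing.
It fails at once if a puck is loaded while one nearer the filler still waits for its bottle ((horizontal distance between bottle_large and puck_large below 0.01 m and z of bottle_large in the frame of puck_large below 0.013 m and y of puck_small in the frame of puck_large above 0.05 m and horizontal distance between bottle_small and puck_small above 0.012 m) or (horizontal distance between bottle_large and puck_large below 0.01 m and z of bottle_large in the frame of puck_large below 0.013 m and y of puck_square in the frame of puck_large above 0.05 m and horizontal distance between bottle_square and puck_square above 0.012 m) or (horizontal distance between bottle_large and puck_large below 0.01 m and z of bottle_large in the frame of puck_large below 0.013 m and y of puck_flat in the frame of puck_large above 0.05 m and horizontal distance between bottle_flat and puck_flat above 0.012 m) or (horizontal distance between bottle_small and puck_small below 0.01 m and z of bottle_small in the frame of puck_small below 0.013 m and y of puck_large in the frame of puck_small above 0.05 m and horizontal distance between bottle_large and puck_large above 0.012 m) or (horizontal distance between bottle_small and puck_small below 0.01 m and z of bottle_small in the frame of puck_small below 0.013 m and y of puck_square in the frame of puck_small above 0.05 m and horizontal distance between bottle_square and puck_square above 0.012 m) or (horizontal distance between bottle_small and puck_small below 0.01 m and z of bottle_small in the frame of puck_small below 0.013 m and y of puck_flat in the frame of puck_small above 0.05 m and horizontal distance between bottle_flat and puck_flat above 0.012 m) or (horizontal distance between bottle_square and puck_square below 0.01 m and z of bottle_square in the frame of puck_square below 0.013 m and y of puck_large in the frame of puck_square above 0.05 m and horizontal distance between bottle_large and puck_large above 0.012 m) or (horizontal distance between bottle_square and puck_square below 0.01 m and z of bottle_square in the frame of puck_square below 0.013 m and y of puck_small in the frame of puck_square above 0.05 m and horizontal distance between bottle_small and puck_small above 0.012 m) or (horizontal distance between bottle_square and puck_square below 0.01 m and z of bottle_square in the frame of puck_square below 0.013 m and y of puck_flat in the frame of puck_square above 0.05 m and horizontal distance between bottle_flat and puck_flat above 0.012 m) or (horizontal distance between bottle_flat and puck_flat below 0.01 m and z of bottle_flat in the frame of puck_flat below 0.013 m and y of puck_large in the frame of puck_flat above 0.05 m and horizontal distance between bottle_large and puck_large above 0.012 m) or (horizontal distance between bottle_flat and puck_flat below 0.01 m and z of bottle_flat in the frame of puck_flat below 0.013 m and y of puck_small in the frame of puck_flat above 0.05 m and horizontal distance between bottle_small and puck_small above 0.012 m) or (horizontal distance between bottle_flat and puck_flat below 0.01 m and z of bottle_flat in the frame of puck_flat below 0.013 m and y of puck_square in the frame of puck_flat above 0.05 m and horizontal distance between bottle_square and puck_square above 0.012 m)).
It fails at once if a bottle is dropped into its puck (faster than 0.8 m/s close over the pocket, as after a fall of more than about 3 cm) ((linear speed of bottle_large above 0.8 m/s and horizontal distance between bottle_large and puck_large below 0.04 m and z of bottle_large in the frame of puck_large below 0.05 m) or (linear speed of bottle_small above 0.8 m/s and horizontal distance between bottle_small and puck_small below 0.04 m and z of bottle_small in the frame of puck_small below 0.05 m) or (linear speed of bottle_square above 0.8 m/s and horizontal distance between bottle_square and puck_square below 0.04 m and z of bottle_square in the frame of puck_square below 0.05 m) or (linear speed of bottle_flat above 0.8 m/s and horizontal distance between bottle_flat and puck_flat below 0.04 m and z of bottle_flat in the frame of puck_flat below 0.05 m)).
It fails at once if the beaker is knocked over or taken out of the rack (angle between beaker's own z axis and vertical above 0.5 rad or distance of beaker from where it was at the start of the episode above 0.04 m).
It also fails if it takes over 99 s, if anything falls off the work surface, if the arm or the gripper's body presses on something with over 40 N, if the wrist force passes 120 N, or if a joint passes its speed limit or range.

## Working session

There is one attempt and no reset: what is moved stays moved. The work goes in short steps, Python scripts to look and compute and a shell command to move; the robot and the scene stay as the last step left them, time stands still between calls to the robot, and variables do not carry over. Pictures are saved under pics/ and viewed, about 12 in all and at most 16, crops included, and the job is handed in when it is done.

```bash
mkdir -p pics; ls; python3 - <<'E'
from plant import readout, optics
import cv2
s=readout.read_state()
for k in s: print(k,s[k])
for n in("scene","top"):
    c=optics.read_camera(n); cv2.imwrite(f"pics/{n}0.png",c["frame"][:,:,::-1]); print(n,c["intrinsics"],c["dist_coeffs"],c["R"],c["t"])
E
```

```text
pics
t 0.0
q [ 1.02460856e+00  1.31178432e-01  1.48925669e+00 -1.35112927e-05
  1.52300780e+00 -8.54164924e-02]
dq [-7.86470219e-04 -1.84028106e-04 -6.35973866e-04  8.50725995e-05
  1.59688581e-03  5.66639632e-04]
joint_torque [-1.85096367e-03 -5.59840214e+01 -4.91760886e+01  7.66839506e-02
  3.58412240e-02 -1.34229167e-04]
tool_pos [0.26649164 0.5369602  0.22858953]
orientation [-1.39349639 -0.86222232  0.86491629]
force [ 0.71141934 -1.4653791   0.23724518]
wrist_torque [-0.07822425  0.01411279  0.00024615]
opening 0.09329211729148713
scene [[495.15879661   0.         313.8049437 ]
 [  0.         495.15879661 248.80114839]
 [  0.           0.           1.        ]] [-0.03276428  0.          0.          0.          0.        ] [[ 0.51939276  0.85434908  0.01785493]
 [ 0.72149645 -0.42723869 -0.54489447]
 [-0.45790177  0.29589652 -0.83831451]] [-0.24086628 -0.32691007  0.95415705]
top [[436.10390187   0.         319.59642518]
 [  0.         436.10390187 240.55240247]
 [  0.           0.           1.        ]] [-0.07789353  0.          0.          0.          0.        ] [[-2.15005491e-04 -9.99972577e-01  7.40258354e-03]
 [-9.97708258e-01 -2.86368927e-04 -6.76620297e-02]
 [ 6.76622941e-02 -7.40016644e-03 -9.97680836e-01]] [-0.01680731  0.49616615  0.72848869]
```

View pics/scene0.png

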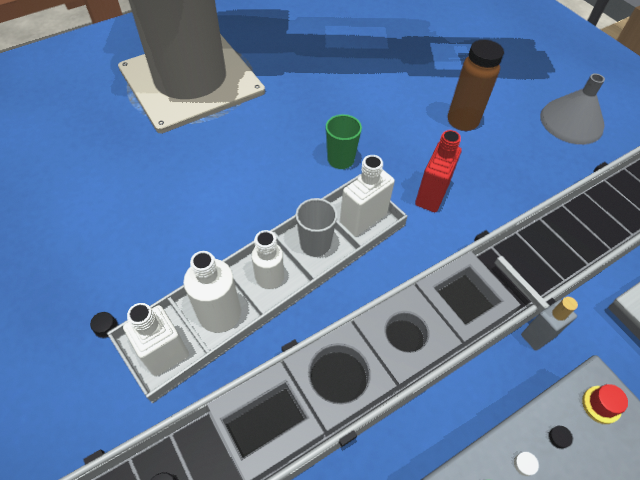

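View pics/top0.png

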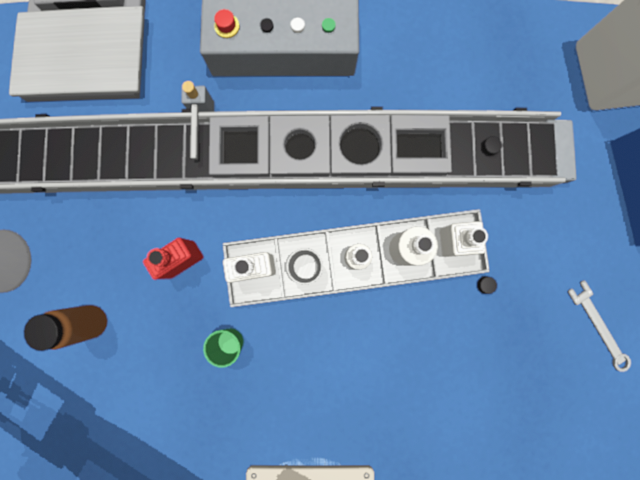

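```bash
cat > h.py <<'E'
import numpy as np, cv2
from plant import readout, optics
from scipy.spatial.transform import Rotation as Ro
def cam(n="top"):
    c=optics.read_camera(n); return c
def rays(c,uv):
    n=cv2.undistortPoints(np.float64(uv).reshape(-1,1,2),c["intrinsics"],np.array(c["dist_coeffs"])).reshape(-1,2)
    return np.c_[n,np.ones(len(n))]
def plane(c,uv,z):
    R,t=np.array(c["R"]),np.array(c["t"]); d=rays(c,uv)@R; o=-R.T@t
    return o+d*((z-o[2])/d[:,2])[:,None]
def cloud(c):
    v,u=np.mgrid[0:480,0:640]; uv=np.c_[u.ravel(),v.ravel()]
    P=(rays(c,uv)*c["depth"].ravel()[:,None]-c["t"])@c["R"]
    P[c["depth"].ravel()==0]=np.nan
    return P.reshape(480,640,3)
def pose():
    s=readout.read_state(); return np.array(s["tool_pos"]),Ro.from_rotvec(s["orientation"]),s
def go(x,y,z,jaw=None):
    "remaining shift in tool cm, and turn in deg to have tool y down, jaw x axis at yaw jaw (deg)"
    p,R,s=pose(); m=R.as_matrix()
    print("t",s["t"],"pos",p.round(4),"jawyaw",np.degrees(np.arctan2(m[1,0],m[0,0])).round(1),"down",m[:,1].round(3),"open",round(s["opening"],4),"F",np.round(s["force"],1))
    if jaw is not None:
        a=np.radians(jaw); X=np.array([np.cos(a),np.sin(a),0]);Y=np.array([0,0,-1.]);G=np.c_[X,Y,np.cross(X,Y)]
        print("turn deg",np.degrees((R.inv()*Ro.from_matrix(G)).as_rotvec()).round(2))
    print("shift cm",(m.T@(np.array([x,y,z])-p)*100).round(2))
E
cat > m.py <<'E'
from h import *
c=cam("top");P=cloud(c)
tops=dict(flat=((241,267),.134),small=((360,256),.104),large=((423,243),.144),square=((477,237),.122),beaker=((304,266),.079))
def rect(q): 
    r=cv2.minAreaRect(np.float32(q)); return np.round(r[0],4),np.round(r[1],4),round(r[2],1)
for k,(uv,z) in tops.items():
    uv=np.array(uv);v,u=np.mgrid[0:480,0:640]
    near=np.hypot(u-uv[0],v-uv[1])<(26 if k!="beaker" else 20)
    m=near&(abs(P[...,2]-z)<.004); q=P[m]
    (cx,cy),r=cv2.minEnclosingCircle(np.float32(q[:,:2]))
    print(k,"n",m.sum(),"z",np.median(q[:,2]).round(4),"c",round(cx,4),round(cy,4),"r",round(r,4))
    if k in("flat","square"):
        w=(P[...,2]>.05)&(P[...,2]<z-.03)&(np.hypot(P[...,0]-cx,P[...,1]-cy)<.055)
        print("  body",w.sum(),rect(P[w][:,:2]))
for k,(a,b) in dict(square=(238,145),small=(300,144),large=(361,144),flat=(420,144)).items():
    m=((P[...,2]<.053)&np.isfinite(P[...,2])).astype(np.uint8)
    n,L=cv2.connectedComponents(m); w=L==L[b,a]
    ys,xs=np.nonzero(w); q=plane(c,np.c_[xs,ys],.062)
    print("puck",k,w.sum(),"floor z",np.median(P[w][:,2]).round(4),rect(q[:,:2]),cv2.minEnclosingCircle(np.float32(q[:,:2])))
v=P[...,2];w=(v>.022)&(v<.029)&(P[...,0]>.35)&(P[...,0]<.56)&(P[...,1]<.24)&(P[...,1]>-.36)
print("rack",rect(P[w][:,:2])); go(0.5,0,.2,0); go(.5,0,.2,180)
E
python3 m.py
```

```text
flat n 285 z 0.1343 c 0.4508 0.0967 r 0.014
  body 858 (array([0.4508, 0.0968]), array([0.0381, 0.0729]), 9.5)
small n 265 z 0.1043 c 0.4678 -0.0789 r 0.0141
large n 286 z 0.1444 c 0.4831 -0.1659 r 0.0141
square n 265 z 0.1225 c 0.4963 -0.2525 r 0.014
  body 854 (array([ 0.4963, -0.2516]), array([0.0525, 0.0519]), 4.9)
beaker n 227 z 0.0789 c 0.4523 0.0077 r 0.0287
puck square 1258 floor z 0.0389 (array([0.6493, 0.1162]), array([0.0596, 0.0588]), 89.7) ((0.6492512226104736, 0.11546587198972702), 0.041340287774801254)
puck small 683 floor z 0.0388 (array([0.6502, 0.0168]), array([0.047 , 0.0479]), 45.7) ((0.649953305721283, 0.016475211828947067), 0.02558686025440693)
puck large 34596 floor z nan (array([ 0.5113, -0.0257]), array([0.8318, 1.155 ]), 0.6) ((0.5570952296257019, -0.026663141325116158), 0.6848547458648682)
puck flat 1283 floor z 0.0391 (array([ 0.6526, -0.1828]), array([0.0472, 0.0797]), 0.7) ((0.6526410579681396, -0.18204966187477112), 0.04488363862037659)
rack (array([ 0.4622, -0.0315]), array([0.1169, 0.5405]), 6.4)
t 0.15 pos [0.2666 0.5371 0.2288] jawyaw 63.6 down [-0.001 -0.001 -1.   ] open 0.0927 F [-1.3 -0.4 -1.5]
turn deg [ 4.00e-02  6.36e+01 -8.00e-02]
shift cm [-37.72   2.93 -44.79]
t 0.15 pos [0.2666 0.5371 0.2288] jawyaw 63.6 down [-0.001 -0.001 -1.   ] open 0.0927 F [-1.3 -0.4 -1.5]
turn deg [-9.000e-02 -1.164e+02 -5.000e-02]
shift cm [-37.72   2.93 -44.79]
```

```bash
python3 -m creep '[[[0.35,0,-0.7,0,0,8.4,0],[0.35,0,-0.7,0,0,8.4,0],[0.35,0,-0.7,0,0,8.4,0],[0.35,0,-0.7,0,0,8.4,0],[0.35,0,-0.7,0,0,8.4,0],[0.35,0,-0.7,0,0,8.4,0],[0.35,0,-0.7,0,0,8.4,0],[0.35,0,0,0,0,0,0]]]' 20
python3 -c "
from h import *
go(.4963,-.2521,.25,5)"
```

```text
t: 0.95
tool_pos: [0.2655, 0.5354, 0.2753]
orientation: [-1.578, -0.041, 0.049]
force: [-0.3, 1.0, -0.0]
opening: 0.0605
t 0.95 pos [0.2655 0.5354 0.2753] jawyaw 3.3 down [-0.005 -0.008 -1.   ] open 0.0605 F [-0.3  1.  -0. ]
turn deg [ 0.43 -1.71 -0.3 ]
shift cm [ 18.53   3.04 -79.92]
```

```bash
python3 -m creep '[[[0.35,1,0,-4,0,-0.2,0],[0.35,1.2,0,-4.5,0,-0.2,0],[0.35,1.2,0,-4.5,0,-0.2,0],[0.35,1.2,0,-4.5,0,-0.2,0],[0.35,1.2,0,-4.5,0,-0.2,0],[0.35,1.2,0,-4.5,0,-0.2,0],[0.35,1.2,0,-4.5,0,-0.2,0],[0.35,1.2,0,-4.5,0,-0.2,0]]]'
python3 -m creep '[[[0.35,1,0.3,-4.5,0,0,0],[0.35,1,0.3,-4.5,0,0,0],[0.35,1,0.3,-4.5,0,0,0],[0.35,1,0.3,-4.5,0,0,0],[0.35,1,0.3,-4.5,0,0,0],[0.35,1,0.3,-4.5,0,0,0],[0.35,1,0.3,-4,0,0,0],[0.35,0,0,0,0,0,0]]]'
python3 -c "
from h import *
go(.4963,-.2521,.20,5)"
```

```text
t: 1.75
tool_pos: [0.3901, 0.1819, 0.2705]
orientation: [-1.58, -0.099, 0.116]
force: [1.0, 0.5, 0.4]
opening: 0.0606
t: 2.55
tool_pos: [0.5073, -0.1324, 0.2469]
orientation: [-1.577, -0.127, 0.146]
force: [-0.2, 0.5, -0.8]
opening: 0.0606
t 2.55 pos [ 0.5073 -0.1324  0.2469] jawyaw 9.9 down [-0.011 -0.012 -1.   ] open 0.0606 F [-0.2  0.5 -0.8]
turn deg [ 0.59  4.93 -0.73]
shift cm [ -3.09   4.84 -11.56]
```

```bash
python3 -m creep '[[[0.35,-0.6,0.9,-2.5,0.2,1.6,-0.2],[0.35,-0.6,0.9,-2.5,0.2,1.6,-0.2],[0.35,-0.6,0.9,-2.5,0.2,1.6,-0.2],[0.35,-0.6,0.9,-2.5,0,0,0],[0.35,-0.4,0.9,-1.4,0,0,0],[0.35,0,0,0,0,0,0],[0.35,0,0,0,0,0,0],[0.35,0,0,0,0,0,0]]]'
python3 -c "
from h import *
go(.4963,-.2521,.106,5)"
```

```text
t: 3.35
tool_pos: [0.4928, -0.2494, 0.197]
orientation: [-1.563, -0.084, 0.093]
force: [-0.5, 0.0, 0.8]
opening: 0.0605
t 3.35 pos [ 0.4928 -0.2494  0.197 ] jawyaw 6.5 down [-0.006  0.006 -1.   ] open 0.0605 F [-0.5  0.   0.8]
turn deg [-0.37  1.46 -0.31]
shift cm [ 0.37  9.1  -0.36]
```

```bash
python3 -m creep '[[[0.35,0.2,1,-0.2,-0.3,1.4,-0.3],[0.35,0.2,2,-0.2,0,0,0],[0.35,0,2,0,0,0,0],[0.35,0,2,0,0,0,0],[0.35,0,1.2,0,0,0,0],[0.35,0,0.4,0,0,0,0],[0.35,0,0,0,0,0,0],[0.35,0,0,0,0,0,0]]]'
python3 -c "
from h import *
go(.4963,-.2521,.106,5)"
```

```text
t: 4.15
tool_pos: [0.502, -0.2486, 0.11]
orientation: [-1.573, -0.077, 0.065]
force: [0.2, 0.5, 1.1]
opening: 0.0606
t 4.15 pos [ 0.502  -0.2486  0.11  ] jawyaw 5.2 down [ 0.008 -0.003 -1.   ] open 0.0606 F [0.2 0.5 1.1]
turn deg [0.2  0.16 0.44]
shift cm [-0.6   0.4  -0.29]
```

```bash
python3 -m creep '[[[0.35,-0.3,0.2,-0.15,0.2,0.1,0.4],[0.35,-0.3,0.2,-0.15,0,0,0],[0.35,0,0,0,0,0,0],[1,0,0,0,0,0,0],[1,0,0,0,0,0,0],[1,0,0,0,0,0,0],[1,0,0,0,0,0,0],[1,0,0,0,0,0,0]]]' 25
python3 -c "
from h import *
go(.4963,-.2521,.29,5)
c=cam('wrist');cv2.imwrite('pics/w1.png',c['frame'][:,:,::-1])"
```

```text
t: 4.95
tool_pos: [0.4976, -0.254, 0.1092]
orientation: [-1.573, -0.072, 0.065]
force: [0.2, -0.1, -0.1]
opening: 0.0255
t 4.95 pos [ 0.4976 -0.254   0.1092] jawyaw 5.0 down [ 0.005 -0.003 -1.   ] open 0.0255 F [ 0.2 -0.1 -0.1]
turn deg [0.18 0.01 0.25]
shift cm [ -0.03 -18.08   0.14]
```

View pics/w1.png

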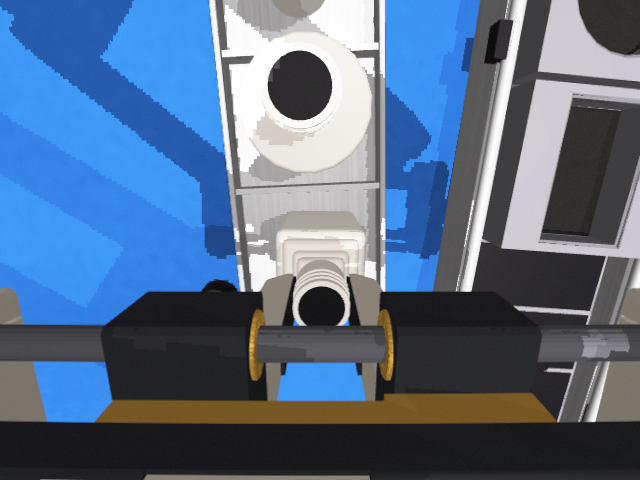

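```bash
python3 -m creep '[[[1,0,-0.8,0,0.1,0,0.1],[1,0,-2,0,0,0,0],[1,0,-3,0,0,0,0],[1,0,-3,0,0,0,0],[1,0,-3,0,0,0,0],[1,0,-3,0,0,0,0],[1,0,-2.5,0,0,0,0],[1,0,-0.8,0,0,0,0]]]'
python3 -c "
from h import *
go(.6505,.1167,.28,0.6)"
```

```text
t: 5.8
tool_pos: [0.4955, -0.2525, 0.2978]
orientation: [-1.568, -0.068, 0.07]
force: [0.5, -0.9, -0.2]
opening: 0.0258
t 5.8 pos [ 0.4955 -0.2525  0.2978] jawyaw 5.0 down [-0.002  0.002 -1.   ] open 0.0258 F [ 0.5 -0.9 -0.2]
turn deg [-0.12  4.44 -0.09]
shift cm [18.68  1.83 35.41]
```

```bash
python3 -m creep '[[[1,1,0,2,0,0.5,0],[1,1.8,0,3.3,0,0.5,0],[1,1.8,0,3.3,0,0.5,0],[1,1.8,0,3.3,0,0.5,0],[1,1.8,0,3.3,0,0.5,0],[1,1.8,0,3.3,0,0.5,0],[1,1.8,0,3.3,0,0.5,0],[1,1.8,0,3.3,0,0.5,0]]]'
python3 -m creep '[[[1,1.4,0,3.2,0,0,0],[1,1.4,0,3.2,0,0,0],[1,1,0,2,0,0,0],[1,0,0,0,0,0,0],[1,0,0,0,0,0,0],[1,0,0,0,0,0,0],[1,0,0,0,0,0,0],[1,0,0,0,0,0,0]]]'
python3 -c "
from h import *
go(.6505,.1167,.20,0.6)"
```

```text
t: 6.6
tool_pos: [0.6198, 0.0095, 0.2956]
orientation: [-1.571, -0.002, 0.008]
force: [0.9, -1.5, 0.1]
opening: 0.0254
t: 7.4
tool_pos: [0.6565, 0.1, 0.2882]
orientation: [-1.572, 0.003, 0.019]
force: [-0.3, 0.6, -1.0]
opening: 0.0258
t 7.4 pos [0.6565 0.1    0.2882] jawyaw 0.6 down [-0.014 -0.001 -1.   ] open 0.0258 F [-0.3  0.6 -1. ]
turn deg [ 0.04 -0.03 -0.81]
shift cm [-0.46  8.82  1.68]
```

```bash
python3 -m creep '[[[1,-0.2,1.2,0.6,0,0,-0.8],[1,-0.2,2,0.6,0,0,0],[1,0,2,0.3,0,0,0],[1,0,2,0,0,0,0],[1,0,2,0,0,0,0],[1,0,0.7,0,0,0,0],[1,0,0,0,0,0,0],[1,0,0,0,0,0,0]]]'
python3 -c "
from h import *
go(.6505,.1167,.144,0.6)
c=cam('scene');cv2.imwrite('pics/s1.png',cv2.resize(c['frame'][180:400,300:580,::-1],None,fx=2.5,fy=2.5))"
```

```text
t: 8.2
tool_pos: [0.6534, 0.1088, 0.191]
orientation: [-1.572, -0.007, -0.005]
force: [0.7, -0.5, 0.5]
opening: 0.0255
t 8.2 pos [0.6534 0.1088 0.191 ] jawyaw 0.1 down [ 0.008 -0.001 -1.   ] open 0.0255 F [ 0.7 -0.5  0.5]
turn deg [ 0.06 -0.52  0.44]
shift cm [-0.33  4.7   0.8 ]
```

View pics/s1.png

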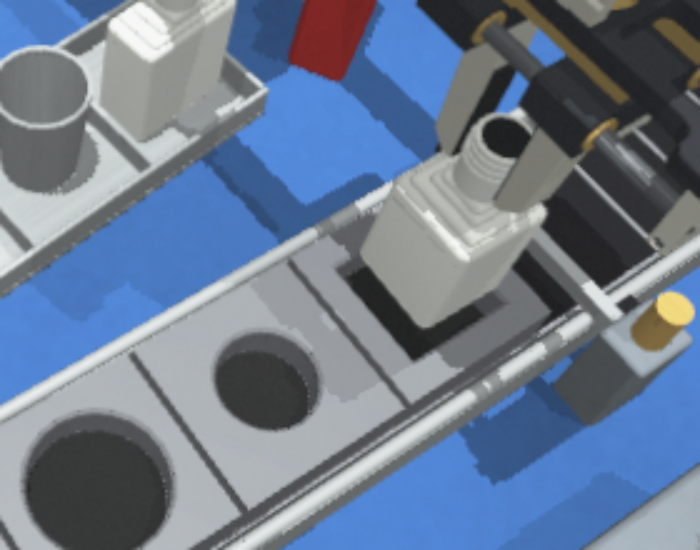

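```bash
python3 -m creep '[[[1,-0.2,0,0.4,0,-0.5,0.4],[1,-0.15,0,0.4,0,0,0],[1,0,0,0,0,0,0],[1,0,0.6,0,0,0,0],[1,0,0.8,0,0,0,0],[1,0,0.4,0,0,0,0],[1,0,0,0,0,0,0],[1,0,0,0,0,0,0]]]'
python3 -c "
from h import *
go(.6505,.1167,.144,0.6)"
```

```text
t: 9.05
tool_pos: [0.6514, 0.1179, 0.175]
orientation: [-1.571, -0.013, 0.005]
force: [-0.0, -0.2, -1.0]
opening: 0.0257
t 9.05 pos [0.6514 0.1179 0.175 ] jawyaw 0.7 down [ 0.005 -0.001 -1.   ] open 0.0257 F [-0.  -0.2 -1. ]
turn deg [0.03 0.05 0.31]
shift cm [-0.11  3.1  -0.12]
```

```bash
python3 -m creep '[[[1,-0.1,0.5,-0.1,0,0,0.3],[1,0,0.6,0,0,0,0],[1,0,0.6,0,0,0,0],[1,0,0.5,0,0,0,0],[1,0,0.4,0,0,0,0],[1,0,0.3,0,0,0,0],[1,0,0,0,0,0,0],[1,0,0,0,0,0,0]]]'
python3 -c "
from h import *
go(.6505,.1167,.143,0.6)"
```

```text
t: 9.85
tool_pos: [0.6504, 0.1165, 0.1433]
orientation: [-1.571, -0.008, 0.009]
force: [0.5, 0.2, -0.6]
opening: 0.0259
t 9.85 pos [0.6504 0.1165 0.1433] jawyaw 0.6 down [-0.    -0.001 -1.   ] open 0.0259 F [ 0.5  0.2 -0.6]
turn deg [ 0.04  0.03 -0.03]
shift cm [0.01 0.03 0.02]
```

```bash
python3 -m creep '[[[1,0,0.15,0,0,0,0],[1,0,0.1,0,0,0,0],[0.35,0,0,0,0,0,0],[0.35,0,0,0,0,0,0],[0.35,0,0,0,0,0,0],[0.35,0,-1,0,0,0,0],[0.35,0,-2,0,0,0,0],[0.35,0,-3,0,0,0,0]]]'
python3 -m creep '[[[0.35,-1,-2,-1,0,0,0],[0.35,-2,-0.5,-2,0,0,0],[0.35,-3,0,-3,0,0,0],[0.35,-3,0,-3,0,0,0],[0.35,-3,0,-3.2,0,0,0],[0.35,-3,0,-3,0,0,0],[0.35,-2,0,-2,0,0,0],[0.35,0,0,0,0,0,0]]]'
python3 -c "
from h import *
go(.4678,-.0789,.15,0.6)
c=cam('scene');cv2.imwrite('pics/s2.png',c['frame'][:,:,::-1])"
```

```text
t: 10.65
tool_pos: [0.6479, 0.1164, 0.1995]
orientation: [-1.572, -0.003, 0.015]
force: [0.4, 0.2, -0.2]
opening: 0.0602
t: 11.45
tool_pos: [0.4784, -0.0623, 0.2381]
orientation: [-1.573, -0.018, 0.004]
force: [0.1, -0.6, 0.4]
opening: 0.0603
t 11.45 pos [ 0.4784 -0.0623  0.2381] jawyaw 0.8 down [ 0.009 -0.003 -1.   ] open 0.0603 F [ 0.1 -0.6  0.4]
turn deg [0.15 0.2  0.53]
shift cm [-1.17  8.8  -1.62]
```

View pics/s2.png

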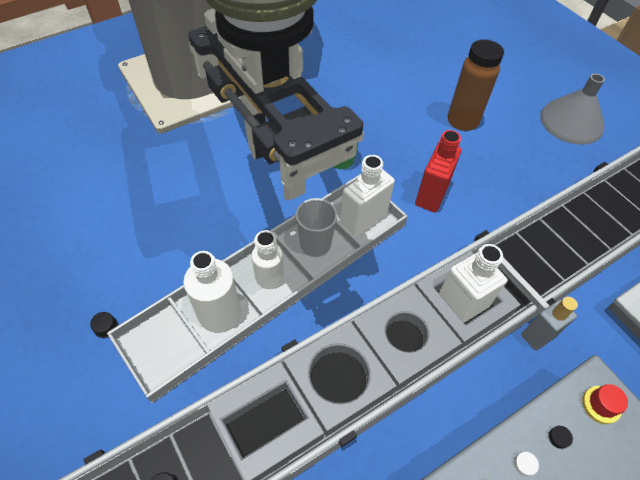

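The square bottle stands upright in the left-most puck (neck at 489,255). Next is the small bottle.

```bash
python3 -m creep '[[[0.35,-0.5,0,-0.8,0.1,0.2,0.5],[0.35,-0.5,1,-0.8,0,0,0],[0.35,0,2,0,0,0,0],[0.35,0,2,0,0,0,0],[0.35,0,2,0,0,0,0],[0.35,0,1,0,0,0,0],[0.35,0,0,0,0,0,0],[0.35,0,0,0,0,0,0]]]'
python3 -c "
from h import *
go(.4678,-.0789,.09,0.6)
c=cam('scene');P=cloud(c)
w=(abs(P[...,0]-.65)<.03)&(abs(P[...,1]-.117)<.03)&(P[...,2]>.148);q=P[w]
print('square neck',len(q),q[:,2].max(),np.percentile(q[:,2],90),cv2.minEnclosingCircle(np.float32(q[:,:2])))"
```

```text
t: 12.3
tool_pos: [0.4714, -0.0773, 0.1539]
orientation: [-1.57, -0.012, 0.012]
force: [0.3, 0.5, 0.7]
opening: 0.0607
t 12.3 pos [ 0.4714 -0.0773  0.1539] jawyaw 0.9 down [ 0.  0. -1.] open 0.0607 F [0.3 0.5 0.7]
turn deg [-0.03  0.29  0.02]
shift cm [-0.36  6.39 -0.16]
square neck 443 0.15900450563385557 0.15765651802100847 ((0.6491978764533997, 0.11854265630245209), 0.014196098782122135)
```

```bash
python3 -m creep '[[[0.35,-0.2,0.8,-0.1,0,0.3,0],[0.35,-0.15,1.5,-0.05,0,0,0],[0.35,0,1.5,0,0,0,0],[0.35,0,1.3,0,0,0,0],[0.35,0,0.8,0,0,0,0],[0.35,0,0.3,0,0,0,0],[0.35,0,0,0,0,0,0],[0.35,0,0,0,0,0,0]]]'
python3 -c "
from h import *
go(.4678,-.0789,.09,0.6)"
```

```text
t: 13.15
tool_pos: [0.4692, -0.0795, 0.0894]
orientation: [-1.572, -0.012, 0.004]
force: [-0.4, 0.1, 0.3]
opening: 0.0606
t 13.15 pos [ 0.4692 -0.0795  0.0894] jawyaw 0.6 down [ 0.005 -0.001 -1.   ] open 0.0606 F [-0.4  0.1  0.3]
turn deg [ 0.05 -0.03  0.28]
shift cm [-0.14 -0.06  0.07]
```

```bash
python3 -m creep '[[[1,-0.1,0,0,0,0,0.3],[1,0,0,0,0,0,0],[1,0,0,0,0,0,0],[1,0,0,0,0,0,0],[1,0,0,0,0,0,0],[1,0,-1,0,0,0,0],[1,0,-2.5,0,0,0,0],[1,0,-3,0,0,0,0]]]' 25
python3 -m creep '[[[1,0.5,-3,0.2,0,0,0],[1,1.5,-1.5,0.8,0,0,0],[1,3,-0.5,1.6,0,0,0],[1,3,0,1.6,0,0,0],[1,3,0,1.6,0,0,0],[1,3,0,1.5,0,0,0],[1,2,0,1.2,0,0,0],[1,0.5,0,0.2,0,0,0]]]'
python3 -c "
from h import *
go(.651,.017,.124,0.6)"
```

```text
t: 13.95
tool_pos: [0.4661, -0.0789, 0.1546]
orientation: [-1.57, -0.003, 0.013]
force: [0.9, 0.4, 0.1]
opening: 0.0256
t: 14.75
tool_pos: [0.6395, 0.0118, 0.2206]
orientation: [-1.573, -0.013, -0.001]
force: [-0.9, -0.4, 0.1]
opening: 0.0255
t 14.75 pos [0.6395 0.0118 0.2206] jawyaw 0.4 down [ 0.009 -0.002 -1.   ] open 0.0255 F [-0.9 -0.4  0.1]
turn deg [ 0.15 -0.17  0.51]
shift cm [1.07 9.66 0.54]
```

```bash
python3 -m creep '[[[1,0.5,0.5,0.3,0.1,-0.2,0.5],[1,0.5,1.2,0.3,0,0,0],[1,0,1.5,0,0,0,0],[1,0,1.5,0,0,0,0],[1,0,0.8,0,0,0,0],[1,0,0.2,0,0,0,0],[1,0,0,0,0,0,0],[1,0,0,0,0,0,0]]]'
python3 -c "
from h import *
go(.651,.017,.1235,0.6)"
```

```text
t: 15.55
tool_pos: [0.6462, 0.0158, 0.1571]
orientation: [-1.572, -0.003, 0.012]
force: [-0.6, 0.2, -0.0]
opening: 0.0255
t 15.55 pos [0.6462 0.0158 0.1571] jawyaw 0.5 down [-0.006 -0.001 -1.   ] open 0.0255 F [-0.6  0.2 -0. ]
turn deg [ 0.07 -0.06 -0.33]
shift cm [0.5  3.35 0.12]
```

```bash
python3 -m creep '[[[1,0.25,0,0.1,0,0,-0.3],[1,0.2,0,0,0,0,0],[1,0,0,0,0,0,0],[1,0,0.5,0,0,0,0],[1,0,0.5,0,0,0,0],[1,0,0.4,0,0,0,0],[1,0,0,0,0,0,0],[1,0,0,0,0,0,0]]]'
python3 -c "
from h import *
go(.651,.017,.1235,0.6)"
```

```text
t: 16.35
tool_pos: [0.6525, 0.0169, 0.1441]
orientation: [-1.572, -0.01, 0.005]
force: [-0.0, -0.5, 0.2]
opening: 0.0254
t 16.35 pos [0.6525 0.0169 0.1441] jawyaw 0.5 down [ 0.004 -0.001 -1.   ] open 0.0254 F [-0.  -0.5  0.2]
turn deg [ 0.08 -0.05  0.21]
shift cm [-0.15  2.06  0.02]
```

```bash
python3 -m creep '[[[1,-0.1,0.5,0,0,0,0.2],[1,0,0.5,0,0,0,0],[1,0,0.5,0,0,0,0],[1,0,0.3,0,0,0,0],[1,0,0.2,0,0,0,0],[1,0,0.1,0,0,0,0],[1,0,0,0,0,0,0],[1,0,0,0,0,0,0]]]'
python3 -c "
from h import *
go(.651,.017,.1235,0.6)"
```

```text
t: 17.15
tool_pos: [0.6523, 0.0168, 0.1254]
orientation: [-1.573, -0.01, 0.005]
force: [-0.0, -0.3, -0.9]
opening: 0.0256
t 17.15 pos [0.6523 0.0168 0.1254] jawyaw 0.6 down [ 0.003 -0.002 -1.   ] open 0.0256 F [-0.  -0.3 -0.9]
turn deg [ 0.1  -0.05  0.16]
shift cm [-0.13  0.19  0.02]
```

```bash
python3 -m creep '[[[1,-0.1,0.2,0,0,0,0],[1,0,0.15,0,0,0,0],[0.35,0,0,0,0,0,0],[0.35,0,0,0,0,0,0],[0.35,0,0,0,0,0,0],[0.35,0,-1,0,0,0,0],[0.35,0,-2.5,0,0,0,0],[0.35,0,-3.5,0,0,0,0]]]'
python3 -m creep '[[[0.35,-1,-2.5,-1,0,0,0],[0.35,-2,-1,-2,0,0,0],[0.35,-3,0,-3.2,0,0,0],[0.35,-3,0,-3.2,0,0,0],[0.35,-3,0,-3.2,0,0,0],[0.35,-2.5,0,-3,0,0,0],[0.35,-1.5,0,-2,0,0,0],[0.35,0,0,0,0,0,0]]]'
python3 -c "
from h import *
go(.4831,-.1659,.129,0.6)
c=cam('scene');P=cloud(c)
w=(abs(P[...,0]-.65)<.03)&(abs(P[...,1]-.017)<.03)&(P[...,2]>.130)&(P[...,2]<.15);q=P[w]
print('small neck',len(q),np.percentile(q[:,2],90),cv2.minEnclosingCircle(np.float32(q[:,:2])))"
```

```text
t: 17.95
tool_pos: [0.648, 0.017, 0.1895]
orientation: [-1.572, -0.002, 0.013]
force: [1.0, -0.4, 0.5]
opening: 0.0603
t: 18.75
tool_pos: [0.4884, -0.1659, 0.2385]
orientation: [-1.576, -0.017, 0.003]
force: [0.7, 0.5, -0.8]
opening: 0.0604
t 18.75 pos [ 0.4884 -0.1659  0.2385] jawyaw 0.7 down [ 0.009 -0.005 -1.   ] open 0.0604 F [ 0.7  0.5 -0.8]
turn deg [0.28 0.14 0.52]
shift cm [-0.63 10.94  0.06]
small neck 488 0.13945800298934843 ((0.6508690118789673, 0.018646130338311195), 0.014333360828459263)
```

Small bottle is seated (top at 0.139, centred). Next, the large bottle.

```bash
python3 -m creep '[[[0.35,-0.4,1,0,0.2,0.1,0.5],[0.35,-0.2,2,0,0,0,0],[0.35,0,2.5,0,0,0,0],[0.35,0,2,0,0,0,0],[0.35,0,1,0,0,0,0],[0.35,0,0,0,0,0,0],[0.35,0,0,0,0,0,0],[0.35,0,0,0,0,0,0]]]'
python3 -c "
from h import *
go(.4831,-.1659,.129,0.6)"
```

```text
t: 19.6
tool_pos: [0.4865, -0.1591, 0.1499]
orientation: [-1.569, -0.014, 0.014]
force: [0.0, -1.0, -0.0]
opening: 0.0604
t 19.6 pos [ 0.4865 -0.1591  0.1499] jawyaw 1.1 down [-0.     0.002 -1.   ] open 0.0604 F [ 0. -1. -0.]
turn deg [-0.09  0.45  0.  ]
shift cm [-0.35  2.09 -0.67]
```

```bash
python3 -m creep '[[[0.35,-0.2,0,-0.4,0,0.4,0],[0.35,-0.15,0.5,-0.3,0,0,0],[0.35,0,0.8,0,0,0,0],[0.35,0,0.6,0,0,0,0],[0.35,0,0.2,0,0,0,0],[0.35,0,0,0,0,0,0],[0.35,0,0,0,0,0,0],[0.35,0,0,0,0,0,0]]]'
python3 -c "
from h import *
go(.4831,-.1659,.129,0.6)"
```

```text
t: 20.4
tool_pos: [0.4843, -0.1678, 0.1297]
orientation: [-1.571, -0.011, 0.005]
force: [-0.5, -0.3, 0.7]
opening: 0.0603
t 20.4 pos [ 0.4843 -0.1678  0.1297] jawyaw 0.6 down [ 0.004 -0.    -1.   ] open 0.0603 F [-0.5 -0.3  0.7]
turn deg [ 0.02 -0.02  0.22]
shift cm [-0.12  0.07  0.19]
```

```bash
python3 -m creep '[[[0.35,-0.1,0.05,0.15,0,0,0.2],[1,0,0,0,0,0,0],[1,0,0,0,0,0,0],[1,0,0,0,0,0,0],[1,0,0,0,0,0,0],[1,0,-1,0,0,0,0],[1,0,-2.5,0,0,0,0],[1,0,-3,0,0,0,0]]]' 25
python3 -m creep '[[[1,0.5,-2.5,0.2,0,0,0],[1,1.5,-1.5,0.8,0,0,0],[1,2.8,-0.5,1.4,0,0,0],[1,2.8,0,1.4,0,0,0],[1,2.8,0,1.4,0,0,0],[1,2.8,0,1.4,0,0,0],[1,2,0,1,0,0,0],[1,0.3,0,0.2,0,0,0]]]'
python3 -c "
from h import *
go(.652,-.083,.164,0.6)"
```

```text
t: 21.2
tool_pos: [0.4804, -0.1647, 0.1925]
orientation: [-1.567, -0.002, 0.014]
force: [1.0, 0.1, -0.1]
opening: 0.0252
t: 22.0
tool_pos: [0.6431, -0.0844, 0.2528]
orientation: [-1.573, -0.01, 0.001]
force: [-0.2, -0.4, 0.3]
opening: 0.0256
t 22.0 pos [ 0.6431 -0.0844  0.2528] jawyaw 0.4 down [ 0.006 -0.002 -1.   ] open 0.0256 F [-0.2 -0.4  0.3]
turn deg [ 0.12 -0.18  0.35]
shift cm [0.84 8.89 0.15]
```

```bash
python3 -m creep '[[[1,0.5,0.5,0.2,0.1,-0.2,0.3],[1,0.5,1.2,0,0,0,0],[1,0,1.5,0,0,0,0],[1,0,1.2,0,0,0,0],[1,0,0.5,0,0,0,0],[1,0,0,0,0,0,0],[1,0,0,0,0,0,0],[1,0,0,0,0,0,0]]]'
python3 -c "
from h import *
go(.652,-.083,.164,0.6)"
```

```text
t: 22.8
tool_pos: [0.6502, -0.0843, 0.1984]
orientation: [-1.571, -0.004, 0.01]
force: [-0.0, 0.8, -0.7]
opening: 0.0254
t 22.8 pos [ 0.6502 -0.0843  0.1984] jawyaw 0.5 down [-0.004 -0.    -1.   ] open 0.0254 F [-0.   0.8 -0.7]
turn deg [ 0.01 -0.09 -0.22]
shift cm [0.19 3.44 0.13]
```

```bash
python3 -m creep '[[[1,0.2,0.2,0.1,0,0,-0.2],[1,0,0.5,0,0,0,0],[1,0,0.6,0,0,0,0],[1,0,0.6,0,0,0,0],[1,0,0.6,0,0,0,0],[1,0,0.5,0,0,0,0],[1,0,0,0,0,0,0],[1,0,0,0,0,0,0]]]'
python3 -c "
from h import *
go(.652,-.083,.164,0.6)"
```

```text
t: 23.6
tool_pos: [0.6554, -0.0837, 0.1708]
orientation: [-1.573, -0.014, 0.0]
force: [-0.0, -0.0, 0.5]
opening: 0.0252
t 23.6 pos [ 0.6554 -0.0837  0.1708] jawyaw 0.5 down [ 0.009 -0.002 -1.   ] open 0.0252 F [-0.  -0.   0.5]
turn deg [ 0.12 -0.07  0.5 ]
shift cm [-0.35  0.67  0.07]
```

```bash
python3 -m creep '[[[1,-0.3,0.2,0.1,0.1,0,0.4],[1,0,0.3,0,0,0,0],[1,0,0.2,0,0,0,0],[1,0,0.1,0,0,0,0],[1,0,0,0,0,0,0],[1,0,0,0,0,0,0],[1,0,0,0,0,0,0],[1,0,0,0,0,0,0]]]'
python3 -c "
from h import *
go(.652,-.083,.164,0.6)"
```

```text
t: 24.4
tool_pos: [0.6562, -0.084, 0.1708]
orientation: [-1.574, -0.017, -0.003]
force: [-0.7, 0.7, 3.0]
opening: 0.0256
t 24.4 pos [ 0.6562 -0.084   0.1708] jawyaw 0.5 down [ 0.013 -0.004 -1.   ] open 0.0256 F [-0.7  0.7  3. ]
turn deg [ 0.21 -0.09  0.73]
shift cm [-0.43  0.67  0.11]
```

```bash
python3 -c "
from h import *
c=cam('scene');cv2.imwrite('pics/s3.png',cv2.resize(c['frame'][220:430,230:480,::-1],None,fx=2.8,fy=2.8))
P=cloud(c);w=(abs(P[...,0]-.654)<.03)&(abs(P[...,1]+.084)<.03)&(P[...,2]>.15)&(P[...,2]<.2)
d=c['frame'].min(axis=2)>150
q=P[w&d];print(np.histogram(q[:,2],bins=np.arange(.15,.2,.003)))"
```

```text
(array([0, 0, 0, 1, 3, 3, 2, 0, 0, 0, 0, 0, 0, 0, 0, 0]), array([0.15 , 0.153, 0.156, 0.159, 0.162, 0.165, 0.168, 0.171, 0.174,
       0.177, 0.18 , 0.183, 0.186, 0.189, 0.192, 0.195, 0.198]))
```

View pics/s3.png

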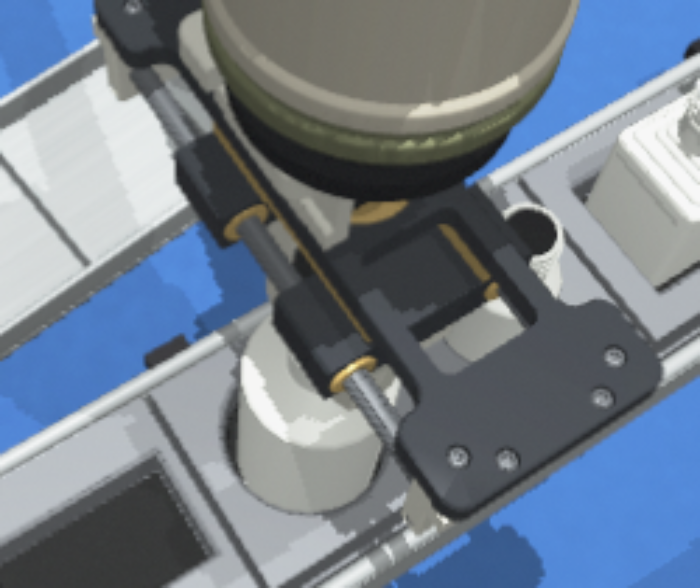

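```bash
python3 -c "
from h import *
c=cam('wrist');P=cloud(c);f=c['frame'];cv2.imwrite('pics/w2.png',f[:,:,::-1])
w=(abs(P[...,0]-.654)<.02)&(abs(P[...,1]+.084)<.02)&(P[...,2]>.1)&(P[...,2]<.2)&(f.min(axis=2)>170)
q=P[w];print(np.histogram(q[:,2],bins=np.arange(.14,.2,.003)))
w2=w&(P[...,2]>np.percentile(q[:,2],97)-.005);print(cv2.minEnclosingCircle(np.float32(P[w2][:,:2])))"
```

```text
(array([604, 794, 167,   5,   0,   0,   0,   5, 120,  60,  86, 171, 422,
       215,   0,   0,   0,   0,   0]), array([0.14 , 0.143, 0.146, 0.149, 0.152, 0.155, 0.158, 0.161, 0.164,
       0.167, 0.17 , 0.173, 0.176, 0.179, 0.182, 0.185, 0.188, 0.191,
       0.194, 0.197]))
((0.6560647487640381, -0.08344340324401855), 0.0137177100405097)
```

View pics/w2.png

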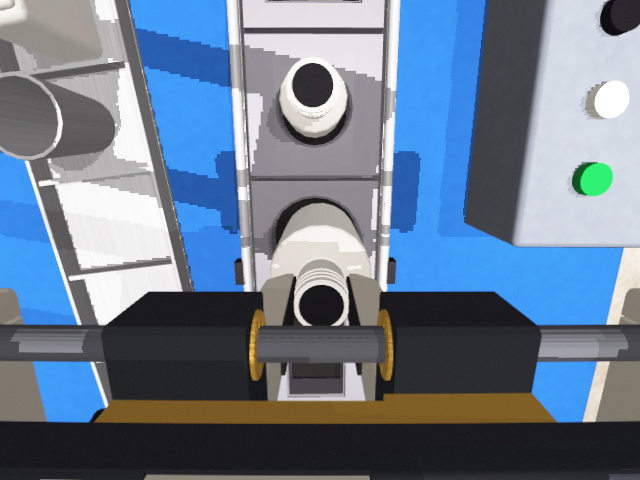

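```bash
python3 -m creep '[[[1,-0.3,-0.15,0.1,0.2,0,0.6],[1,-0.2,0,0,0,0,0],[1,0,0,0,0,0,0],[1,0,0.2,0,0,0,0],[1,0,0.2,0,0,0,0],[1,0,0.1,0,0,0,0],[1,0,0,0,0,0,0],[1,0,0,0,0,0,0]]]'
python3 -c "
from h import *
go(.652,-.083,.164,0.6)"
```

```text
t: 25.3
tool_pos: [0.6514, -0.0834, 0.1707]
orientation: [-1.572, -0.01, 0.004]
force: [-0.6, -0.1, 2.0]
opening: 0.0254
t 25.3 pos [ 0.6514 -0.0834  0.1707] jawyaw 0.5 down [ 0.004 -0.001 -1.   ] open 0.0254 F [-0.6 -0.1  2. ]
turn deg [ 0.05 -0.09  0.24]
shift cm [0.06 0.67 0.04]
```

```bash
python3 -m creep '[[[0.35,0,0,0,0,0,0.2],[0.35,0,0,0,0,0,0],[0.35,0,0,0,0,0,0],[0.35,0,-1,0,0,0,0],[0.35,0,-2,0,0,0,0],[0.35,0,-2.5,0,0,0,0],[0.35,-1,-1.5,1,0,-1,0],[0.35,-2,0,2,0,-1.5,0]]]'
python3 -m creep '[[[0.35,-3,0,3,0,-1.6,0],[0.35,-3,0,3,0,-1.6,0],[0.35,-3,0,3,0,-1.6,0],[0.35,-3,0,3,0,-1.2,0],[0.35,-2.5,0,2.5,0,0,0],[0.35,-1,0,1.2,0,0,0],[0.35,0,0,0,0,0,0],[0.35,0,0,0,0,0,0]]]'
python3 -c "
from h import *
go(.4508,.0967,.119,9.5)
c=cam('scene');P=cloud(c);cv2.imwrite('pics/s4.png',c['frame'][:,:,::-1])
w=(abs(P[...,0]-.65)<.03)&(abs(P[...,1]+.083)<.03)&(P[...,2]>.165)&(P[...,2]<.2);q=P[w]
print('large neck',len(q),np.percentile(q[:,2],90),cv2.minEnclosingCircle(np.float32(q[:,:2])))"
```

```text
t: 26.1
tool_pos: [0.6204, -0.0552, 0.2427]
orientation: [-1.571, -0.038, 0.042]
force: [0.7, 0.2, -0.1]
opening: 0.0606
t: 26.9
tool_pos: [0.4435, 0.0899, 0.2505]
orientation: [-1.567, -0.135, 0.121]
force: [-0.6, 0.6, 0.3]
opening: 0.0601
t 26.9 pos [0.4435 0.0899 0.2505] jawyaw 9.3 down [ 0.009  0.001 -1.   ] open 0.0601 F [-0.6  0.6  0.3]
turn deg [ 0.04 -0.18  0.51]
shift cm [ 0.72 13.15  0.56]
large neck 677 0.1792661798217173 ((0.6508283615112305, -0.08259185403585434), 0.014109442010521889)
```

View pics/s4.png

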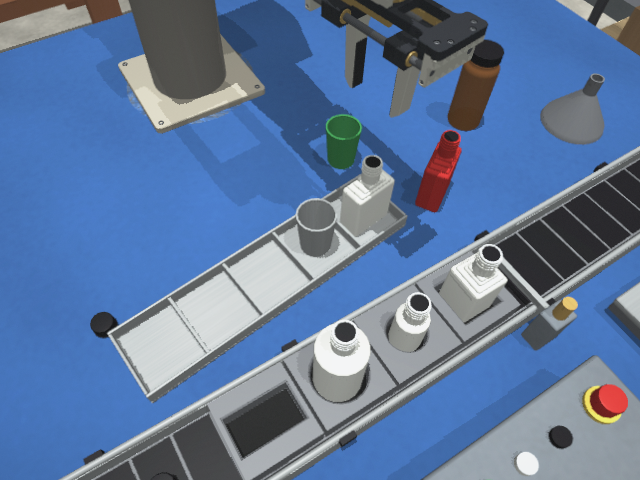

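Three bottles are seated. The white flat bottle at (368,195) is the target; the red look-alike at (438,170) and the green cup at (343,140) are not.

```bash
python3 -m creep '[[[0.35,0.4,1.2,0.3,0,-0.2,0.5],[0.35,0.3,2.5,0.3,0,0,0],[0.35,0,3,0,0,0,0],[0.35,0,2.5,0,0,0,0],[0.35,0,1.3,0,0,0,0],[0.35,0,0,0,0,0,0],[0.35,0,0,0,0,0,0],[0.35,0,0,0,0,0,0]]]'
python3 -c "
from h import *
go(.4508,.0967,.119,9.5)"
```

```text
t: 27.75
tool_pos: [0.4549, 0.0937, 0.1393]
orientation: [-1.569, -0.123, 0.128]
force: [-0.8, 0.6, -0.6]
opening: 0.0603
t 27.75 pos [0.4549 0.0937 0.1393] jawyaw 9.1 down [-0.003 -0.002 -1.   ] open 0.0603 F [-0.8  0.6 -0.6]
turn deg [ 0.07 -0.35 -0.19]
shift cm [-0.35  2.03  0.36]
```

```bash
python3 -m creep '[[[0.35,-0.2,0.2,0.2,0,-0.3,-0.2],[0.35,-0.2,0.6,0.15,0,0,0],[0.35,0,0.7,0,0,0,0],[0.35,0,0.4,0,0,0,0],[0.35,0,0.1,0,0,0,0],[0.35,0,0,0,0,0,0],[0.35,0,0,0,0,0,0],[0.35,0,0,0,0,0,0]]]'
python3 -c "
from h import *
go(.4508,.0967,.119,9.5)"
```

```text
t: 28.55
tool_pos: [0.4523, 0.0971, 0.1211]
orientation: [-1.568, -0.135, 0.125]
force: [-0.0, -0.3, 0.5]
opening: 0.0606
t 28.55 pos [0.4523 0.0971 0.1211] jawyaw 9.5 down [ 0.007 -0.    -1.   ] open 0.0606 F [-0.  -0.3  0.5]
turn deg [ 0.09 -0.02  0.38]
shift cm [-0.16  0.21 -0.01]
```

```bash
python3 -m creep '[[[0.35,-0.1,0.1,0,0,0,0.3],[1,0,0,0,0,0,0],[1,0,0,0,0,0,0],[1,0,0,0,0,0,0],[1,0,0,0,0,0,0],[1,0,-1,0,0,0,0],[1,0,-2.5,0,0,0,0],[1,0,-3,0,0,0,0]]]' 30
python3 -m creep '[[[1,0,-3,0,0,0,0],[1,0,-3,0,0,0,0],[1,0,-2.5,0,0,0,0],[1,0,-2,-1,0,1,0],[1,1,-1,-2,0,1.5,0],[1,2,0,-3,0,1.5,0],[1,2,0,-3,0,1.5,0],[1,2,0,-3,0,1.5,0]]]'
python3 -c "
from h import *
go(.6536,-.1835,.26,0.6)"
```

```text
t: 29.35
tool_pos: [0.448, 0.0966, 0.1834]
orientation: [-1.569, -0.124, 0.136]
force: [1.5, 0.3, -0.2]
opening: 0.0251
t: 30.15
tool_pos: [0.5343, -0.015, 0.3179]
orientation: [-1.571, -0.043, 0.029]
force: [-0.1, 0.7, -0.6]
opening: 0.0252
t 30.15 pos [ 0.5343 -0.015   0.3179] jawyaw 2.6 down [ 0.009 -0.001 -1.   ] open 0.0252 F [-0.1  0.7 -0.6]
turn deg [0.06 2.05 0.51]
shift cm [ 11.09   5.91 -17.38]
```

```bash
python3 -m creep '[[[1,2,0,-3,0,1,0.3],[1,2,0,-3,0,1,0.2],[1,2,0,-3,0,0,0],[1,2,0,-3,0,0,0],[1,1.8,0,-3,0,0,0],[1,1,0,-2,0,0,0],[1,0,0,0,0,0,0],[1,0,0,0,0,0,0]]]'
python3 -c "
from h import *
go(.6536,-.1835,.2,0.6)"
```

```text
t: 30.95
tool_pos: [0.65, -0.1942, 0.3227]
orientation: [-1.572, -0.005, 0.002]
force: [0.4, -0.3, -0.1]
opening: 0.0252
t 30.95 pos [ 0.65   -0.1942  0.3227] jawyaw 0.3 down [ 0.002 -0.001 -1.   ] open 0.0252 F [ 0.4 -0.3 -0.1]
turn deg [ 0.08 -0.33  0.12]
shift cm [ 0.34 12.27  1.08]
```

```bash
python3 -m creep '[[[1,0.2,1,0.5,0,-0.3,0],[1,0,2.5,0.4,0,0,0],[1,0,3,0.1,0,0,0],[1,0,3,0,0,0,0],[1,0,1.5,0,0,0,0],[1,0,0.4,0,0,0,0],[1,0,0,0,0,0,0],[1,0,0,0,0,0,0]]]'
python3 -c "
from h import *
go(.6536,-.1835,.154,0.6)
c=cam('scene');cv2.imwrite('pics/s5.png',cv2.resize(c['frame'][260:480,160:420,::-1],None,fx=2.6,fy=2.6))"
```

```text
t: 31.75
tool_pos: [0.6521, -0.1742, 0.2085]
orientation: [-1.572, -0.021, 0.009]
force: [-0.2, 0.2, -1.1]
opening: 0.0255
t 31.75 pos [ 0.6521 -0.1742  0.2085] jawyaw 1.1 down [ 0.007 -0.001 -1.   ] open 0.0255 F [-0.2  0.2 -1.1]
turn deg [0.07 0.51 0.43]
shift cm [ 0.09  5.45 -0.92]
```

View pics/s5.png

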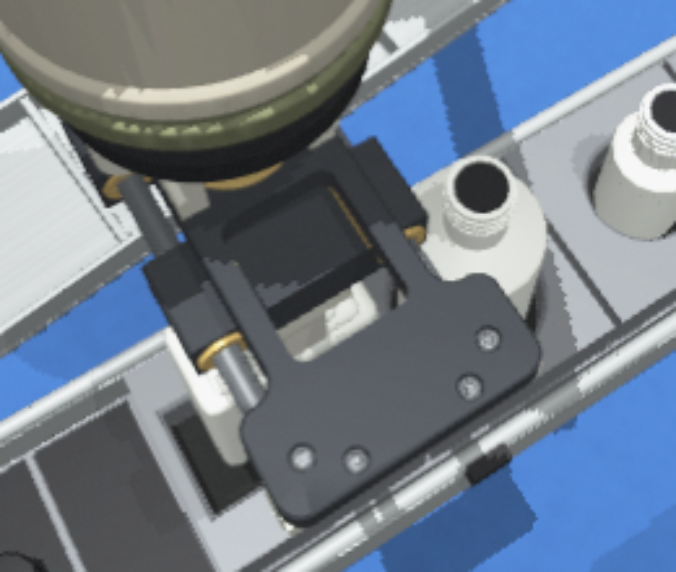

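```bash
python3 -m creep '[[[1,0.1,0,-0.5,0,0.5,0.4],[1,0,0,-0.4,0,0,0],[1,0,0,0,0,0,0],[1,0,0.8,0,0,0,0],[1,0,0.7,0,0,0,0],[1,0,0.3,0,0,0,0],[1,0,0,0,0,0,0],[1,0,0,0,0,0,0]]]'
python3 -c "
from h import *
go(.6536,-.1835,.154,0.6)"
```

```text
t: 32.6
tool_pos: [0.6552, -0.1856, 0.1929]
orientation: [-1.574, -0.011, 0.002]
force: [0.0, -0.2, 0.2]
opening: 0.0252
t 32.6 pos [ 0.6552 -0.1856  0.1929] jawyaw 0.5 down [ 0.005 -0.003 -1.   ] open 0.0252 F [ 0.  -0.2  0.2]
turn deg [ 0.19 -0.11  0.31]
shift cm [-0.18  3.88  0.22]
```

```bash
python3 -m creep '[[[1,-0.2,0.3,0.2,0.2,0,0.3],[1,0,0.6,0,0,0,0],[1,0,0.7,0,0,0,0],[1,0,0.6,0,0,0,0],[1,0,0.4,0,0,0,0],[1,0,0,0,0,0,0],[1,0,0,0,0,0,0],[1,0,0,0,0,0,0]]]'
python3 -c "
from h import *
go(.6536,-.1835,.154,0.6)"
```

```text
t: 33.4
tool_pos: [0.6528, -0.1831, 0.164]
orientation: [-1.57, -0.006, 0.008]
force: [-0.5, -0.1, -1.0]
opening: 0.0253
t 33.4 pos [ 0.6528 -0.1831  0.164 ] jawyaw 0.5 down [-0.001  0.001 -1.   ] open 0.0253 F [-0.5 -0.1 -1. ]
turn deg [-0.04 -0.09 -0.07]
shift cm [ 0.08  1.   -0.04]
```

```bash
python3 -m creep '[[[1,0,0.3,0,0,0,0],[1,0,0.3,0,0,0,0],[1,0,0.3,0,0,0,0],[1,0,0.2,0,0,0,0],[1,0,0.1,0,0,0,0],[1,0,0,0,0,0,0],[1,0,0,0,0,0,0],[1,0,0,0,0,0,0]]]'
python3 -c "
from h import *
go(.6536,-.1835,.154,0.6)"
```

```text
t: 34.2
tool_pos: [0.6564, -0.1839, 0.1623]
orientation: [-1.574, -0.015, -0.001]
force: [-1.7, -0.1, 1.2]
opening: 0.0257
t 34.2 pos [ 0.6564 -0.1839  0.1623] jawyaw 0.5 down [ 0.01  -0.003 -1.   ] open 0.0257 F [-1.7 -0.1  1.2]
turn deg [ 0.18 -0.07  0.58]
shift cm [-0.29  0.82  0.04]
```

```bash
python3 -m creep '[[[1,-0.3,-0.1,0,0.1,0,0.5],[1,-0.1,0,0,0,0,0],[1,0,0.1,0,0,0,0],[1,0,0.2,0,0,0,0],[1,0,0.2,0,0,0,0],[1,0,0,0,0,0,0],[1,0,0,0,0,0,0],[1,0,0,0,0,0,0]]]'
python3 -c "
from h import *
go(.6536,-.1835,.154,0.6)
c=cam('wrist');P=cloud(c);f=c['frame']
w=(abs(P[...,0]-.654)<.02)&(abs(P[...,1]+.184)<.02)&(P[...,2]>.15)&(P[...,2]<.2)&(f.min(axis=2)>170)
q=P[w];print(np.histogram(q[:,2],bins=np.arange(.15,.2,.002)))"
```

```text
t: 35.0
tool_pos: [0.6529, -0.1839, 0.1623]
orientation: [-1.573, -0.01, 0.005]
force: [-0.3, -0.6, -0.6]
opening: 0.0256
t 35.0 pos [ 0.6529 -0.1839  0.1623] jawyaw 0.5 down [ 0.004 -0.002 -1.   ] open 0.0256 F [-0.3 -0.6 -0.6]
turn deg [ 0.11 -0.05  0.21]
shift cm [0.07 0.83 0.04]
(array([  0,   0,  82,  24,  34,  95,   4, 134,  63, 545,   7,   5,   0,
         0,   0,   0,   0,   0,   0,   0,   0,   0,   0,   0,   0]), array([0.15 , 0.152, 0.154, 0.156, 0.158, 0.16 , 0.162, 0.164, 0.166,
       0.168, 0.17 , 0.172, 0.174, 0.176, 0.178, 0.18 , 0.182, 0.184,
       0.186, 0.188, 0.19 , 0.192, 0.194, 0.196, 0.198, 0.2  ]))
```

```bash
python3 -m creep '[[[0.35,0,0,0,0,0,0],[0.35,0,0,0,0,0,0],[0.35,0,0,0,0,0,0],[0.35,0,-1,0,0,0,0],[0.35,0,-2,0,0,0,0],[0.35,0,-3,0,0,0,0],[0.35,0,-3,0,0,0,0],[0.35,-2,-1,-2,0,0,0]]]'
python3 -m creep '[[[0.35,-3,0,-1,0,0,0],[0.35,-3,0,-1,0,0,0],[0.35,-3,0,-1,0,0,0],[0.35,-3,0,-1,0,0,0],[0.35,-3,0,-1,0,0,0],[0.35,-2,0,0,0,0,0],[0.35,0,0,0,0,0,0],[0.35,0,0,0,0,0,0]]]'
python3 -c "
from h import *
go(.65,0,.2)
c=cam('top');cv2.imwrite('pics/t9.png',c['frame'][:,:,::-1])
for n in('top','scene'):
  if n!='top': c=cam(n)
  P=cloud(c)
  for k,x,y,z in(('square',.650,.117,.156),('small',.651,.017,.138),('large',.652,-.083,.178),('flat',.6536,-.1835,.168),('beaker',.4523,.0077,.079)):
    r=.035 if k=='beaker' else .025
    w=(np.hypot(P[...,0]-x,P[...,1]-y)<r)&(abs(P[...,2]-z)<.005);q=P[w]
    print(n,k,len(q),np.median(q[:,2]).round(4) if len(q) else None,cv2.minEnclosingCircle(np.float32(q[:,:2])) if len(q) else '')"
```

```text
t: 35.85
tool_pos: [0.6321, -0.2014, 0.2638]
orientation: [-1.57, -0.008, 0.011]
force: [0.3, 0.4, 0.3]
opening: 0.0603
t: 36.65
tool_pos: [0.4581, -0.2585, 0.2756]
orientation: [-1.579, -0.017, -0.001]
force: [0.1, 0.4, 0.7]
opening: 0.0606
t 36.65 pos [ 0.4581 -0.2585  0.2756] jawyaw 0.6 down [ 0.012 -0.008 -1.   ] open 0.0606 F [0.1 0.4 0.7]
shift cm [19.37  7.58 25.71]
top square 304 0.1564 ((0.6492818593978882, 0.11785435676574707), 0.014179131016135216)
top small 283 0.1382 ((0.6507337093353271, 0.017970407381653786), 0.014085996896028519)
top large 328 0.1782 ((0.6507796049118042, -0.08412476629018784), 0.014407171867787838)
top flat 286 0.1684 ((0.6526423692703247, -0.18414203822612762), 0.013788566924631596)
top beaker 234 0.0786 ((0.45232030749320984, 0.007720956113189459), 0.028770923614501953)
scene square 411 0.1564 ((0.6489540934562683, 0.1194535344839096), 0.014021126553416252)
scene small 472 0.1383 ((0.6512529253959656, 0.01870095357298851), 0.014133809134364128)
scene large 610 0.1781 ((0.6508720517158508, -0.08249404281377792), 0.014231769368052483)
scene flat 673 0.1677 ((0.6532606482505798, -0.18296049535274506), 0.014087384566664696)
scene beaker 367 0.0781 ((0.45156100392341614, 0.010203944519162178), 0.030324481427669525)
```

View pics/t9.png

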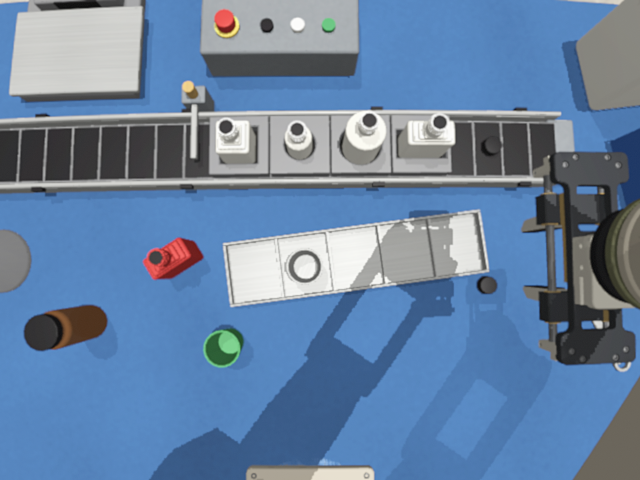

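All four neck tops are at the seated heights (0.156, 0.138, 0.178 and 0.168 m), within about 2 mm of the puck centres, and the beaker has not moved.

```bash
python3 -c "
from plant import robot
print(robot.close_job())"
```

```text
the job is handed in; nothing more can be done
None
```

I stood all four bottles in their matching pucks, starting at the filler (square, small, large, flat), and handed the job in at about 37 s. No verdict was reported.

**Final checks:** In the top and scene cameras, every neck top is within about 1 mm of the height a fully seated bottle should have. Every bottle is within about 3 mm of its puck's measured centre. The beaker is still in its rack cell at the top camera's starting position, and the gripper is clear of everything.

**Disagreements:**
- **Large and flat bottles:** both touched down with the tool 7–8 mm higher than I expected. The wrist camera put their necks at about the seated heights, so I took it that they had slipped slightly in the grip.
- **Camera offset:** the scene camera reads up to about 2.5 mm different in y from the top camera.

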